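Shake out the housing with the loose slug

ROBOT

A 6-joint arm with a two-finger parallel gripper is mounted at the origin on a cart in front of the work surface, level with it; the furniture and walls round the work are solid. World frame = base frame: x ahead of the robot, y to its left, z up, the work surface at z = 0. Lengths are in m, angles in rad, forces in N, time in s.
With the tool pointing down it reaches from about 0.3 to 0.775 m from the base axis. Payload 14.6 kg.
Tool frame: the origin (TCP) lies between the finger pads; the fingertips stand ctrl.tip_extent ahead of it and the grasp point (between the pads) lies 3 mm ahead of it (ctrl.tip_extent is the distance from the TCP to the fingertips, in m); z points along the fingers, y is the line along which they close (so a half turn about z gives the same grasp; the last joint's range is limited). The gripper opens to 94 mm and grips with 3 to 60 N. Pads are 16 mm wide; open, the fingers measure 119 mm over their backs; the gripper's body (75 mm by 177 mm) begins 78 mm behind the grasp point.
Start: joints at [-1.187, 0.3, 1.521, -0, 1.321, -0.067], TCP at [0.24, -0.495, 0.227] pointing down, gripper open.
Joint ranges: [-3.03, 3.03], [-0.79, 2.21], [0.23, 2.52], [-1.04, 4.18], [0, 3.07], [-2.55, 2.55]. Speed limits (rad/s): [2.22, 2.22, 2.57, 3.14, 3.14, 3.14].

INTERFACE

Orientations are given as [roll, pitch, yaw] about the fixed x, y, z axes, in that order (R = Rz(yaw) Ry(pitch) Rx(roll)).
In Python, from station import ctrl, eyes, job gives the robot as it stands (ctrl), with the cameras (eyes) and the job (job).
- The arm moves only by the tool shift_gripper, called after "Request:" as name([rows], argument=value, ...), one row to a line, values as JSON. Schema: {"type":"object","properties":{"increments":{"type":"array","items":{"type":"array","items":{"type":"number"},"minItems":6,"maxItems":6},"minItems":1,"maxItems":10},"aperture":{"type":"number"},"clamp_n":{"type":"number"},"only":{"type":"string"},"quiet":{"type":"boolean"},"lines":{"type":"string"}},"required":["increments"],"additionalProperties":false}. increments is a list of rows, 1 to 10 of them, each of 6 numbers: dx, dy, dz in mm, then a rotation vector rx, ry, rz in units of 0.1 rad; each row shifts and turns the commanded pose from where the row before left it, along the tool's axes as they then stand; what a row does not reach is not made up. A row lasts 1/10 s, in which the tool goes at most 0.05 m and 0.15 rad, less where a joint would pass 70% of its speed; a pose out of reach is approached as far as the arm can. aperture is the finger opening in m, set as the call begins (left out keeps the last). The fingers move at their own pace and stop on an object; clamp_n is the grip in N (left out, the last holds). Time passes only in rows, so rows that do not move let the fingers close. The tool returns the time, the measured TCP pose, the force, the opening and the grip force at its end. only (a regular expression) keeps the lines of the reply that match it, lines (a string "A,B") keeps lines A to B, and quiet returns only ok. Input that does not fit is refused with a message, and nothing moves.
- ctrl.get_obs(): the state, without advancing time (a new reading comes with each control period).
- eyes.camera(name): name is "side" or "top" or "wrist"; returns a dict with "pixels" (400x640x3 uint8, blue, green, red), "fx", "fy", "cx", "cy" (pixels), "extrinsics" (4x4, takes a point from camera to world coordinates). Camera axes: x right, y up, looking along -z (the intrinsics and any distortion apply to the point x, -y, -z); pixel columns grow to the right and rows downward; lengths in m; the calibration is good to about 2 mm. A picture is of the moment at which its call begins. There is no depth.
- job.hand_in(): hands the job in; it is judged then, once.
The state is a dict: "time_s": time; "qpos": joint angles; "joint_vel": joint speeds; "tau": joint torques, N m; "ee_pos": TCP position; "eef_rot": TCP orientation; "force": force on the tool from outside, world axes, zero at the start; "moment": the same for the moment, N m; "grip_width": finger opening in m; "grip_force": force on a finger pad.
Only numpy, scipy, OpenCV 4.12 (cv2) and the standard library are available. Lean on these libraries where they do the work, as an engineer would, in place of code of your own. Each camera call takes 0.05 s, during which the arm holds its last target. There are 200 camera calls.

TASK

One of the three closed steel housings on the bench has a steel slug left loose inside. First swing the lamp arm clear of the rework tray; then pick up the housings and shake or rock them lengthwise to find the one that rattles, feeling the rattle in that housing itself even if it is the last one left. Gently stand that housing upright in the middle of the tray, leave the two good ones standing where they were, and do not disturb the things lying about.

Things in the scene. Friction and masses are not known exactly. Their poses are not given: they have to be found in the camera images.
- housing_1: One of three closed grey steel housings, alike outside: box 100 mm long (own x), 50 wide (own y), 60 high, flush lid with four 3 mm screw heads on top, 10 mm blanking plug on its -x end. Origin: centre of the underside, z up. Grip across the 50 mm width from above. Centre of mass near mid-box when nothing is loose inside. 0.28 to 0.65 kg by chance: weight does not tell which is which.
- housing_2: Another of the three, same shape, size and origin as housing_1; 35 N of grip holds any of them. Exactly one of the three, a different one each time, has a steel slug loose in its cavity: a block 28 x 28 x 20 mm, 0.15 kg, free to travel 52 to 64 mm along the housing's x and up to 14 mm along y; it starts in the middle. The other two have nothing loose inside.
- housing_3: The third, same shape, size and origin as housing_1. If it holds the slug (it may be in any of the three): the slug slides when the housing is tilted lengthwise by more than about 15 deg or jerked along its length at over 2.5 m/s2, knocks on the end wall, and stays at that end when level again, so the balance shifts (about 0.08 Nm between the two ends).
- tray: Shallow dark steel rework tray fixed to the bench, 180 mm (own x) by 150 mm (own y), rim 14 mm high, walls 4 mm, floor 4 mm thick. Origin: centre of the underside. A housing fits in it at any yaw when near its middle.
- lamp: Foot and post of a bench lamp, fixed to the bench beyond the tray: foot 84 mm across, post 16 mm thick up to 154 mm, boom hub 28 mm thick up to 182 mm. Origin: centre of the foot's underside, on the post's axis, which is the hinge axis of the boom (vertical).
- lamp_head (a point): Centre of the flat round lamp head (90 mm across, from 18 mm below to 8 mm above this point) at the end of the boom, 165 mm above the bench and 190 mm from the post's axis; the boom is a 12 mm bar at this height. At the start it hangs over the tray.
- lamp_handle (a point): Grip point on the upright handle peg on top of the lamp head: 16 mm thick, from 8 mm to 46 mm above the centre of the head; this point is 26 mm above it. It can be pinched from above or pushed sideways.
- lamp_boom (a joint): Swing of the lamp boom about its post (rad), positive anticlockwise seen from above, -1.6 to 1.6; at 0 the boom points along the lamp's -x axis. Moves with 1 to 3 N at the handle and stays where it is left.
- pliers: Bystander: pliers lying on the bench, 67 x 143 x 12 mm. Leave alone.
- coupon: Bystander: rusty welded steel coupon lying on the bench, 40 x 90 x 17 mm. Leave alone.
- spare_tip: Bystander: brass welding tip lying on the bench, 48 x 154 x 19 mm. Leave alone.

How it is judged:
On the way, in this order (a step that is already met when the one before it is completed fails the run):
1. the lamp head has been swung clear of the tray (more than 150 mm from its middle) (horizontal distance between lamp_head and tray above 0.15 m), for 0.1 s.
2. the housing with the loose slug is held off the bench and shaken or rocked so that the slug slides to an end (((distance between loose_part and housing_1 below 0.062 m and height (world z) of housing_1 above 0.02 m and (x of loose_part in the frame of housing_1 above 0.022 m or x of loose_part in the frame of housing_1 below -0.022 m)) or (distance between loose_part and housing_2 below 0.062 m and height (world z) of housing_2 above 0.02 m and (x of loose_part in the frame of housing_2 above 0.022 m or x of loose_part in the frame of housing_2 below -0.022 m)) or (distance between loose_part and housing_3 below 0.062 m and height (world z) of housing_3 above 0.02 m and (x of loose_part in the frame of housing_3 above 0.022 m or x of loose_part in the frame of housing_3 below -0.022 m)))).
At the end, for the whole second after the job is handed in: The housing with the slug stands upright (0.08 rad) on the tray floor, centre within 40 mm of the tray's, at rest; the two others stand upright and at rest within 50 mm of their starts; the lamp head is over 150 mm (horizontally) from the tray's middle (horizontal distance between lamp_head and tray above 0.15 m and ((distance between loose_part and housing_1 below 0.062 m and horizontal distance between housing_1 and tray below 0.04 m and z of housing_1 in the frame of tray below 0.01 m and angle between each of housing_1, housing_2, housing_3's own z axis and vertical below 0.08 rad and linear speed of each of housing_1, housing_2, housing_3 below 0.02 m/s and distance of each of housing_2, housing_3 from where it was at the start of the episode below 0.05 m) or (distance between loose_part and housing_2 below 0.062 m and horizontal distance between housing_2 and tray below 0.04 m and z of housing_2 in the frame of tray below 0.01 m and angle between each of housing_2, housing_1, housing_3's own z axis and vertical below 0.08 rad and linear speed of each of housing_2, housing_1, housing_3 below 0.02 m/s and distance of each of housing_1, housing_3 from where it was at the start of the episode below 0.05 m) or (distance between loose_part and housing_3 below 0.062 m and horizontal distance between housing_3 and tray below 0.04 m and z of housing_3 in the frame of tray below 0.01 m and angle between each of housing_3, housing_1, housing_2's own z axis and vertical below 0.08 rad and linear speed of each of housing_3, housing_1, housing_2 below 0.02 m/s and distance of each of housing_1, housing_2 from where it was at the start of the episode below 0.05 m))); the robot touches nothing.
It fails at once if a housing is dropped or thrown (faster than 0.45 m/s with no finger on it) ((linear speed of housing_1 above 0.45 m/s and contact force between housing_1 and the fingers below 0.05 N) or (linear speed of housing_2 above 0.45 m/s and contact force between housing_2 and the fingers below 0.05 N) or (linear speed of housing_3 above 0.45 m/s and contact force between housing_3 and the fingers below 0.05 N)).
It fails at once if the pliers moved by more than 30 mm (distance of pliers from where it was at the start of the episode above 0.03 m).
It fails at once if the coupon moved by more than 30 mm (distance of coupon from where it was at the start of the episode above 0.03 m).
It fails at once if the welding tip moved by more than 30 mm (distance of spare_tip from where it was at the start of the episode above 0.03 m).
It also fails if it takes over 72 s, if anything falls off the work surface, if the arm or the gripper's body presses on something with over 40 N, if the wrist force passes 120 N, or if a joint passes its speed limit or range.

## Working session

There is one attempt and no reset: what is moved stays moved. The work goes in short steps, Python scripts to look and compute and a tool call to move; the robot and the scene stay as the last step left them, time stands still between calls to the robot, and variables do not carry over. Pictures are saved under pics/ and viewed, at most 10 in all, crops included, and the job is handed in when it is done.

```bash
ls; mkdir -p pics
```

Run:
```python
from station import ctrl, eyes, job
import cv2
for n in("top","side"):
    c=eyes.camera(n); cv2.imwrite(f"pics/{n}0.png",c["pixels"]); print(n,c["fx"],c["fy"],c["cx"],c["cy"],c["extrinsics"],[k for k in c if k!="pixels"])
print(ctrl.tip_extent, ctrl.get_obs())
```

```text
pics
station.py
top 377.0385166483398 377.0385166483398 323.1361327880663 195.65390807469433 [[ 0.00245432  0.99589926 -0.09043587  0.4318479 ]
 [-0.99996505  0.00316698  0.00773759  0.18845542]
 [ 0.00799227  0.09041372  0.99587222  1.09646192]
 [ 0.          0.          0.          1.        ]] ['fx', 'fy', 'cx', 'cy', 'extrinsics']
side 465.56040844543276 465.56040844543276 324.0458362166168 202.7585429813838 [[-0.94753455  0.1204528  -0.29609019  0.19310937]
 [-0.31947344 -0.38792674  0.86455166  1.12897482]
 [-0.01072363  0.91378552  0.40605546  0.57421128]
 [ 0.          0.          0.          1.        ]] ['fx', 'fy', 'cx', 'cy', 'extrinsics']
0.022 {'time_s': 0.1, 'qpos': array([-1.18661937e+00,  3.00434289e-01,  1.52152018e+00, -1.56758914e-05,
        1.32070383e+00, -6.65911453e-02]), 'joint_vel': array([-2.68834515e-04, -3.86257059e-04, -1.03214715e-03, -2.20502639e-03,
        2.73942537e-05,  2.49768836e-04]), 'tau': array([ 1.78939597e-03, -5.32644510e+01, -3.53283763e+01,  7.09600816e-02,
        2.34990427e-02, -2.72290589e-05]), 'ee_pos': array([ 0.239529  , -0.49486317,  0.22693227]), 'eef_rot': array([-3.14052836e+00, -5.57599298e-05,  4.50771961e-01]), 'force': array([-0.82338565, -0.79154764, -0.31738653]), 'moment': array([ 0.0329254 ,  0.01570427, -0.03963713]), 'grip_force': 0.0, 'grip_width': 0.09391637776027836}
```

View pics/top0.png

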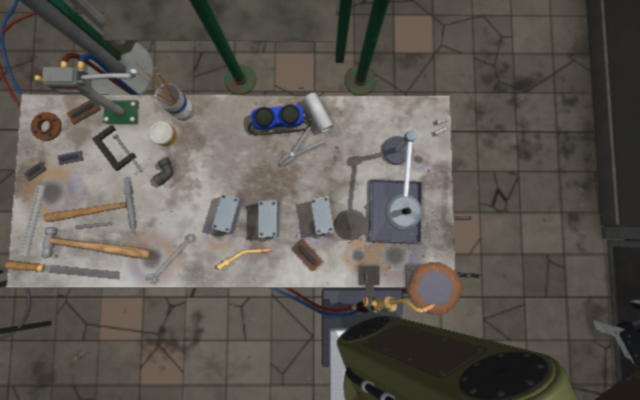

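View pics/side0.png

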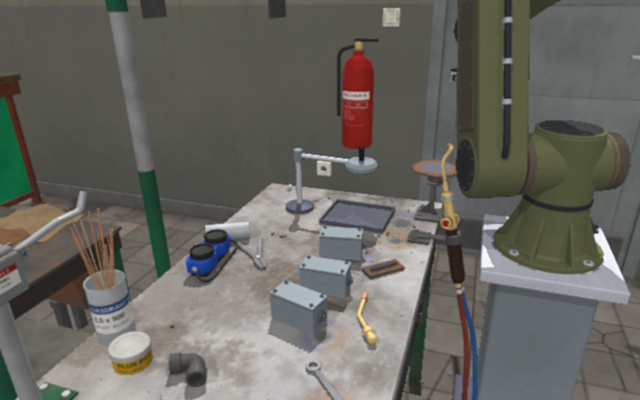

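The top view shows three grey housings at about (226,214), (267,219) and (320,215), the tray at (395,212), the lamp post at (410,140) and the lamp head at (404,212). The side view agrees. I'll enlarge the top view.

Run:
```python
import cv2
im=cv2.imread("pics/top0.png")[120:280,195:460]
cv2.imwrite("pics/crop.png",cv2.resize(im,None,fx=3,fy=3,interpolation=cv2.INTER_CUBIC))
```

Create h.py:
```python
import numpy as np
from scipy.spatial.transform import Rotation as R
from station import ctrl, eyes, job
K=dict(f=377.0385,cx=323.136,cy=195.654)
E=np.array([[0.00245432,0.99589926,-0.09043587,0.4318479],[-0.99996505,0.00316698,0.00773759,0.18845542],[0.00799227,0.09041372,0.99587222,1.09646192]])
def w(u,v,z):
    d=E[:,:3]@np.array([(u-K['cx'])/K['f'],-(v-K['cy'])/K['f'],-1]); p=E[:,3]
    return p+d*(z-p[2])/d[2]
def togo(p,yaw,down=np.pi):
    "shift in present tool axes to reach TCP p, pointing down, closing axis at yaw+90"
    o=ctrl.get_obs(); A=R.from_euler('xyz',o['eef_rot']); B=R.from_euler('xyz',[np.pi,0,yaw])
    return A.inv().apply(np.array(p)-o['ee_pos']).round(4),(A.inv()*B).as_rotvec().round(3)
```

```text
(no output)
```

View pics/crop.png

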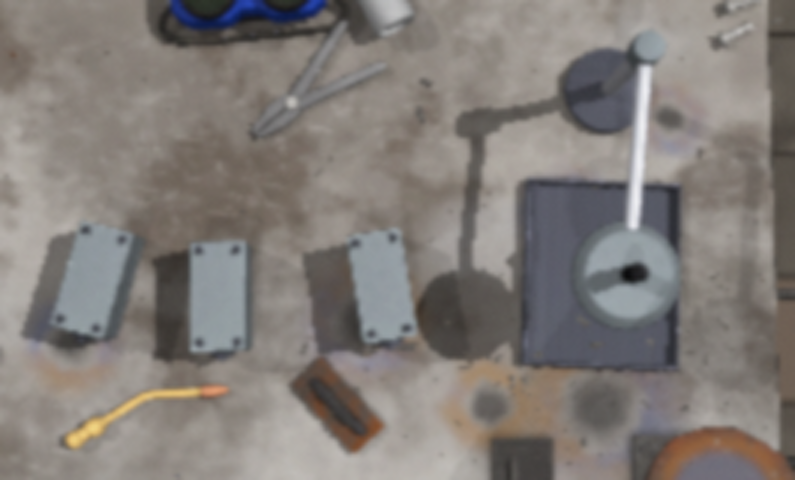

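The crop shows the top faces of housings A, B and C at about (93,281), (218,296) and (382,286). The tray spans (520–679, 180–368), the hub is at (648,48), the head disc at (627,274) and the peg at (636,272).

Run:
```python
from h import *
f=lambda c,z:w(195+c[0]/3-.33,120+c[1]/3-.33,z)
for n,q in dict(A=[(82,223),(134,232),(104,340),(52,328)],B=[(190,242),(245,240),(248,350),(190,353)],C=[(348,235),(400,228),(416,335),(365,345)]).items():
    p=np.array([f(c,.06) for c in q]); e=(p[0]+p[1]-p[2]-p[3])/2; s=(p[0]+p[3]-p[1]-p[2])/2
    print(n,p.mean(0).round(3),'len',np.linalg.norm(e).round(3),'wid',np.linalg.norm(s).round(3),'axis yaw',np.arctan2(e[1],e[0]).round(3))
t=np.array([f(c,.014) for c in [(524,180),(679,184),(679,368),(520,364)]]);print('tray',t.mean(0).round(3),(t[0]+t[1]-t[2]-t[3])/2,(t[0]+t[3]-t[1]-t[2])/2)
h=f((648,48),.182);d=f((627,274),.173);print('hub',h,'head',d,np.linalg.norm((h-d)[:2]),'peg',f((636,272),.211))
print('foot',f((603,90),.01))
print('coupon',[f(c,.017).round(3) for c in [(320,357),(382,425),(354,452),(290,383)]], 'tip',[f(c,.01).round(3) for c in [(225,391),(65,440)]])
```

Run:
```python
from h import *
S=np.array([[-0.94753455,0.1204528,-0.29609019,0.19310937],[-0.31947344,-0.38792674,0.86455166,1.12897482],[-0.01072363,0.91378552,0.40605546,0.57421128]])
def side(u,v): return S[:,3],S[:,:3]@np.array([(u-324.046)/465.56,-(v-202.759)/465.56,-1])
def tri(t,s):
    p=E[:,3];d=E[:,:3]@np.array([(t[0]-K['cx'])/K['f'],-(t[1]-K['cy'])/K['f'],-1]);q,e=side(*s)
    k=np.linalg.lstsq(np.c_[d,-e],q-p,rcond=None)[0];a=p+k[0]*d;b=q+k[1]*e
    return a.round(3),np.linalg.norm(a-b).round(3)
print('disc',tri((434,288),(435,167)),'torch tip',tri((430,308),(449,147)),'torch',tri((375,305),(452,215)),'peg',tri((195+636/3,120+272/3),(361,150)))
print(togo([.478,-.0155,.25],-.095))
```

```text
disc (array([ 0.289, -0.094,  0.149]), np.float64(0.004)) torch tip (array([ 0.255, -0.063,  0.218]), np.float64(0.006)) torch (array([0.233, 0.042, 0.074]), np.float64(0.003)) peg (array([ 0.478, -0.018,  0.202]), np.float64(0.003))
(array([ 0.4235, -0.3276, -0.0227]), array([-0.001,  0.   ,  0.546]))
```

The rows are not in the units I measure in: shifts go in mm and turns go in units of 0.1 rad. I convert before sending: -0.02 m is -20, 0.02 m is 20.

Request:
shift_gripper([
  [20, -15, -10, 0, 0, 0],
  [35, -28, -5, 0, 0, 0],
  [38, -30, 0, 0, 0, 0],
  [38, -30, 0, 0, 0, 0],
  [38, -30, 0, 0, 0, 0],
  [38, -30, 0, 0, 0, 0],
  [38, -30, 0, 0, 0, 0],
  [38, -30, 0, 0, 0, 0],
  [38, -30, 0, 0, 0, 0],
  [30, -20, 0, 0, 0, 0],
], aperture=0.05, clamp_n=10)

```text
time_s: 1.1
ee_pos: [0.4371, -0.0939, 0.2424]
eef_rot: [-3.141, -0.0, 0.452]
force: [0.8, -0.7, -0.2]
grip_width: 0.0499
grip_force: 0.0
```

Run:
```python
from h import *
print(togo([.478,-.0155,.25],-.095))
```

```text
(array([ 0.071 , -0.0526, -0.0075]), array([-0.   , -0.   ,  0.547]))
```

Converted, 0.035 m is 35, 0.03 m is 30, 0.137 rad is 1.37.

Request:
shift_gripper([
  [35, -26, -4, 0, 0, 0],
  [30, -22, -4, 0, 0, 0],
  [6, -4.5, 0, 0, 0, 1.37],
  [0, 0, 0, 0, 0, 1.37],
  [0, 0, 0, 0, 0, 1.37],
  [0, 0, 0, 0, 0, 1.36],
  [0, 0, 0, 0, 0, 0],
])

```text
time_s: 1.8
ee_pos: [0.4775, -0.0182, 0.2502]
eef_rot: [-3.142, 0.001, -0.098]
force: [-0.2, 0.3, -0.5]
grip_width: 0.0505
grip_force: 0.0
```

Run:
```python
from h import *
print(togo([.478,-.0155,.202],-.095))
```

```text
(array([ 0.0002, -0.0027,  0.0482]), array([-0.   ,  0.001, -0.003]))
```

Converted, 0.02 m is 20, 0.008 m is 8.

Request:
shift_gripper([
  [0, -1, 20, 0, 0, 0],
  [0, 0, 20, 0, 0, 0],
  [0, 0, 8, 0, 0, 0],
  [0, 0, 0, 0, 0, 0],
])

```text
time_s: 2.2
ee_pos: [0.4774, -0.0172, 0.2017]
eef_rot: [-3.142, 0.002, -0.094]
force: [0.8, 0.2, -0.3]
grip_width: 0.0499
grip_force: 0.0
```

Request:
shift_gripper([
  [0, 0, 0, 0, 0, 0],
  [0, 0, 0, 0, 0, 0],
  [0, 0, 0, 0, 0, 0],
  [0, 0, 0, 0, 0, 0],
], aperture=0.01, clamp_n=8)

```text
time_s: 2.6
ee_pos: [0.4779, -0.0172, 0.2029]
eef_rot: [3.142, -0.001, -0.096]
force: [-0.6, -0.8, 1.0]
grip_width: 0.0216
grip_force: 0.0
```

Request:
shift_gripper([
  [0, 0, 0, 0, 0, 0],
  [0.4, 12.3, 0, 0, 0, -0.65],
  [1.6, 24.6, 0, 0, 0, -1.3],
  [1.6, 24.6, 0, 0, 0, -1.3],
  [1.6, 24.6, 0, 0, 0, -1.3],
])

```text
time_s: 3.1
ee_pos: [0.4885, -0.1028, 0.2027]
eef_rot: [-3.141, 0.001, 0.365]
force: [3.9, 4.1, -0.0]
grip_width: 0.0163
grip_force: 8.0
```

Request:
shift_gripper([
  [1.6, 24.6, 0, 0, 0, -1.3],
  [1.6, 24.6, 0, 0, 0, -1.3],
  [1.6, 24.6, 0, 0, 0, -1.3],
  [1.6, 24.6, 0, 0, 0, -1.3],
  [1.6, 24.6, 0, 0, 0, -1.3],
  [1.6, 24.6, 0, 0, 0, -1.3],
  [1.6, 24.6, 0, 0, 0, -1.3],
  [0.4, 12.3, 0, 0, 0, -0.65],
  [0, 0, 0, 0, 0, 0],
])

```text
time_s: 4.0
ee_pos: [0.623, -0.2216, 0.2026]
eef_rot: [3.14, 0.002, 1.335]
force: [-0.7, -8.5, 2.9]
grip_width: 0.0157
grip_force: 8.0
```

Request:
shift_gripper([
  [0, 0, 0, 0, 0, 0],
  [0, 0, 0, 0, 0, 0],
  [0, 0, -20, 0, 0, 0],
  [0, 0, -40, 0, 0, 0],
  [0, 0, 0, 0, 0, 0],
], aperture=0.07, clamp_n=35)

```text
time_s: 4.5
ee_pos: [0.6231, -0.22, 0.2682]
eef_rot: [3.134, 0.001, 1.334]
force: [-1.3, -0.7, -0.1]
grip_width: 0.0524
grip_force: 0.0
```

Run:
```python
from h import *
import cv2
cv2.imwrite("pics/top1.png",eyes.camera("top")["pixels"])
print(togo([.473,.183,.2],.154),ctrl.get_obs()['qpos'])
```

```text
(array([ 0.3565, -0.2402,  0.064 ]), array([ 0.004, -0.002,  1.18 ])) [-3.94947380e-01  5.30770945e-01  1.11244274e+00  2.33739522e-04
  1.49375207e+00 -1.58173541e-01]
```

View pics/top1.png

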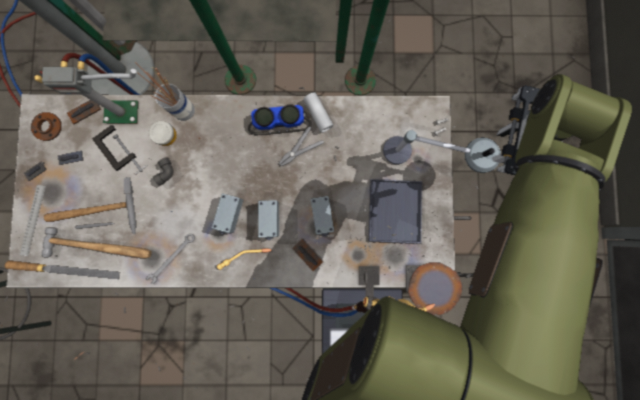

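The lamp head is now at (483,155), well clear of the tray (395,212). Next is housing C.

Request:
shift_gripper([
  [20, -13.5, 0, 0, 0, 0],
  [40, -27, 0, 0, 0, 0],
  [40, -27, 0, 0, 0, 0],
  [40, -27, 0, 0, 0, 0],
  [40, -27, 0, 0, 0, 0],
  [40, -27, 0, 0, 0, 0],
  [40, -27, 0, 0, 0, 0],
  [40, -27, 0, 0, 0, 0],
  [40, -27, 0, 0, 0, 0],
  [15, -10, 0, 0, 0, 1.4],
])

```text
time_s: 5.55
ee_pos: [0.4705, 0.1845, 0.2617]
eef_rot: [-3.14, 0.0, 1.196]
force: [0.4, -0.7, -0.0]
grip_width: 0.0701
grip_force: 0.0
```

Request:
shift_gripper([
  [0, 0, 10, 0, 0, 1.48],
  [0, 0, 10, 0, 0, 1.48],
  [0, 0, 10, 0, 0, 1.48],
  [0, 0, 10, 0, 0, 1.48],
  [0, 0, 10, 0, 0, 1.48],
  [0, 0, 10, 0, 0, 1.48],
  [0, 0, 0, 0, 0, 1.48],
  [0, 0, 0, 0, 0, 0],
])

```text
time_s: 6.35
ee_pos: [0.472, 0.1814, 0.2014]
eef_rot: [3.141, 0.002, 0.155]
force: [0.0, 0.5, 0.0]
grip_width: 0.0698
grip_force: 0.0
```

Run:
```python
from h import *
print(togo([.473,.183,.036],.154))
```

```text
(array([ 0.0016, -0.0015,  0.1654]), array([0.   , 0.002, 0.001]))
```

Converted, 0.045 m is 45, 0.03 m is 30.

Request:
shift_gripper([
  [1.6, -1.5, 30, 0, 0, 0],
  [0, 0, 45, 0, 0, 0],
  [0, 0, 45, 0, 0, 0],
  [0, 0, 30, 0, 0, 0],
  [0, 0, 15, 0, 0, 0],
  [0, 0, 0, 0, 0, 0],
])

```text
time_s: 6.95
ee_pos: [0.4725, 0.1828, 0.0353]
eef_rot: [3.141, 0.004, 0.162]
force: [-1.5, 0.8, 0.9]
grip_width: 0.0701
grip_force: 0.0
```

Request:
shift_gripper([
  [0, 0, 0, 0, 0, 0],
  [0, 0, 0, 0, 0, 0],
  [0, 0, 0, 0, 0, 0],
  [0, 0, 0, 0, 0, 0],
], aperture=0.03, clamp_n=40)

```text
time_s: 7.35
ee_pos: [0.4744, 0.1834, 0.0385]
eef_rot: [-3.141, -0.002, 0.158]
force: [-1.5, -0.7, 6.9]
grip_width: 0.0501
grip_force: 40.0
```

Request:
shift_gripper([
  [0, 0, -10, 0, 0, 0],
  [0, 0, -25, 0, 0, 0],
  [0, 0, -30, 0, 0, 0],
  [0, 0, -30, 0, 0, 0],
  [0, 0, -10, 0, 0, 0],
  [0, 0, 0, 0, 0, 0],
])

```text
time_s: 7.95
ee_pos: [0.4743, 0.1833, 0.1436]
eef_rot: [-3.141, -0.002, 0.158]
force: [0.2, 0.0, -4.0]
grip_width: 0.0496
grip_force: 40.0
```

Add to h.py:
```python
def feel(n=8):
    M=[];F=[]
    for i in range(n):
        eyes.camera("wrist"); o=ctrl.get_obs(); A=R.from_euler('xyz',o['eef_rot'])
        M.append(A.inv().apply(o['moment']));F.append(o['force'])
    print('tool moment',np.mean(M,0).round(4),'+-',(np.std(M,0)/n**.5).round(4),'F',np.mean(F,0).round(2),'t',o['time_s'],'pos',o['ee_pos'].round(4),o['eef_rot'].round(3),'grip',round(o['grip_width'],4),round(o['grip_force'],1))
```

```bash
python3 -c "from h import *; feel()"
```

```text
tool moment [ 0.027  -0.0053 -0.0058] +- [0.0137 0.0098 0.0071] F [-0.35 -0.38 -2.91] t 8.35 pos [0.4737 0.1831 0.1417] [3.141e+00 1.000e-03 1.580e-01] grip 0.0497 40.0
```

Converted, -0.14 rad is -1.4.

Request:
shift_gripper([
  [0, 0, 0, 0, 1.4, 0],
  [0, 0, 0, 0, 1.4, 0],
  [0, 0, 0, 0, 1.4, 0],
  [0, 0, 0, 0, 0, 0],
  [0, 0, 0, 0, 0, 0],
  [0, 0, 0, 0, 0, 0],
  [0, 0, 0, 0, -1.4, 0],
  [0, 0, 0, 0, -1.4, 0],
  [0, 0, 0, 0, -1.4, 0],
  [0, 0, 0, 0, 0, 0],
])

```text
time_s: 9.35
ee_pos: [0.4758, 0.1833, 0.1424]
eef_rot: [-3.141, 0.005, 0.157]
force: [1.1, 0.4, -3.6]
grip_width: 0.0497
grip_force: 40.0
```

```bash
python3 -c "from h import *; feel()"
```

```text
tool moment [ 0.0166 -0.0007  0.0199] +- [0.0125 0.0078 0.0107] F [-0.11 -0.1  -2.96] t 9.75 pos [0.4737 0.1832 0.1427] [-3.141e+00 -1.000e-03  1.580e-01] grip 0.0499 40.0
```

Request:
shift_gripper([
  [0, 0, 0, 0, -1.4, 0],
  [0, 0, 0, 0, -1.4, 0],
  [0, 0, 0, 0, -1.4, 0],
  [0, 0, 0, 0, 0, 0],
  [0, 0, 0, 0, 0, 0],
  [0, 0, 0, 0, 0, 0],
  [0, 0, 0, 0, 1.4, 0],
  [0, 0, 0, 0, 1.4, 0],
  [0, 0, 0, 0, 1.4, 0],
  [0, 0, 0, 0, 0, 0],
])

```text
time_s: 10.75
ee_pos: [0.4723, 0.1832, 0.1439]
eef_rot: [-3.141, -0.006, 0.159]
force: [-0.3, 0.5, -3.5]
grip_width: 0.0499
grip_force: 40.0
```

```bash
python3 -c "from h import *; feel()"
```

```text
tool moment [0.0263 0.0098 0.0022] +- [0.0094 0.0082 0.0113] F [ 0.25  0.15 -3.02] t 11.15 pos [0.4742 0.1832 0.1421] [3.142e+00 1.000e-03 1.580e-01] grip 0.0499 40.0
```

C shows no balance shift (0.01 ± 0.011 Nm), so it is a good one. I'll set it back down.

Request:
shift_gripper([
  [0, 0, 20, 0, 0, 0],
  [0, 0, 35, 0, 0, 0],
  [0, 0, 30, 0, 0, 0],
  [0, 0, 12, 0, 0, 0],
  [0, 0, 5, 0, 0, 0],
  [0, 0, 2, 0, 0, 0],
  [0, 0, 0, 0, 0, 0],
])

```text
time_s: 11.85
ee_pos: [0.4745, 0.1833, 0.0394]
eef_rot: [-3.141, -0.001, 0.158]
force: [-0.4, -0.3, -3.1]
grip_width: 0.0498
grip_force: 40.0
```

Request:
shift_gripper([
  [0, 0, 0, 0, 0, 0],
  [0, 0, 0, 0, 0, 0],
  [0, 0, 0, 0, 0, 0],
  [0, 0, -20, 0, 0, 0],
  [0, 0, -35, 0, 0, 0],
  [0, 0, -30, 0, 0, 0],
  [0, 0, 0, 0, 0, 0],
], aperture=0.07)

```text
time_s: 12.55
ee_pos: [0.4756, 0.1837, 0.1275]
eef_rot: [-3.141, -0.007, 0.158]
force: [0.2, 0.2, 0.1]
grip_width: 0.0699
grip_force: 0.0
```

Run:
```python
from h import *
print(togo([.463,.333,.12],.029))
```

```text
(array([ 0.0109, -0.1494,  0.0077]), array([-0.001, -0.007,  0.129]))
```

Converted, -0.045 m is -45, -0.03 m is -30, 0.129 rad is 1.29.

Request:
shift_gripper([
  [3, -30, 0, 0, 0, 0],
  [3, -45, 0, 0, 0, 0],
  [3, -45, 0, 0, 0, 0],
  [2, -29.4, 0, 0, 0, 0],
  [0, 0, 10, 0, 0, 1.29],
  [0, 0, 0, 0, 0, 0],
])

```text
time_s: 13.15
ee_pos: [0.4604, 0.3327, 0.1117]
eef_rot: [3.14, 0.002, 0.028]
force: [-0.0, 0.0, 0.7]
grip_width: 0.0701
grip_force: 0.0
```

Run:
```python
from h import *
print(togo([.463,.333,.036],.029))
```

```text
(array([ 0.0028, -0.0004,  0.0757]), array([ 0.001,  0.002, -0.001]))
```

Request:
shift_gripper([
  [2, 0, 30, 0, 0, 0],
  [0, 0, 30, 0, 0, 0],
  [0, 0, 15.5, 0, 0, 0],
  [0, 0, 0, 0, 0, 0],
])

```text
time_s: 13.55
ee_pos: [0.4626, 0.3315, 0.0362]
eef_rot: [3.14, 0.003, 0.03]
force: [-0.7, 0.6, -0.1]
grip_width: 0.07
grip_force: 0.0
```

Request:
shift_gripper([
  [0, 0, 0, 0, 0, 0],
  [0, 0, 0, 0, 0, 0],
  [0, 0, 0, 0, 0, 0],
  [0, 0, 0, 0, 0, 0],
  [0, 0, -10, 0, 0, 0],
  [0, 0, -25, 0, 0, 0],
  [0, 0, -30, 0, 0, 0],
  [0, 0, -30, 0, 0, 0],
  [0, 0, -10, 0, 0, 0],
  [0, 0, 0, 0, 0, 0],
], aperture=0.03, clamp_n=40)

```text
time_s: 14.55
ee_pos: [0.4637, 0.3327, 0.1441]
eef_rot: [-3.14, -0.002, 0.029]
force: [-0.4, -0.0, -3.3]
grip_width: 0.0496
grip_force: 40.0
```

Request:
shift_gripper([
  [0, 0, 0, 0, 1.4, 0],
  [0, 0, 0, 0, 1.4, 0],
  [0, 0, 0, 0, 1.4, 0],
  [0, 0, 0, 0, 0, 0],
  [0, 0, 0, 0, 0, 0],
  [0, 0, 0, 0, 0, 0],
  [0, 0, 0, 0, -1.4, 0],
  [0, 0, 0, 0, -1.4, 0],
  [0, 0, 0, 0, -1.4, 0],
  [0, 0, 0, 0, 0, 0],
])

```text
time_s: 15.55
ee_pos: [0.4655, 0.3322, 0.1428]
eef_rot: [-3.14, 0.004, 0.027]
force: [-0.2, 0.1, -2.8]
grip_width: 0.0499
grip_force: 40.0
```

```bash
python3 -c "from h import *; feel()"
```

```text
tool moment [ 0.0211 -0.0219  0.0139] +- [0.0072 0.0068 0.0118] F [-0.16  0.22 -3.14] t 15.95 pos [0.4629 0.3327 0.1431] [-3.141e+00 -1.000e-03  2.900e-02] grip 0.0495 40.0
```

Request:
shift_gripper([
  [0, 0, 0, 0, -1.4, 0],
  [0, 0, 0, 0, -1.4, 0],
  [0, 0, 0, 0, -1.4, 0],
  [0, 0, 0, 0, 0, 0],
  [0, 0, 0, 0, 0, 0],
  [0, 0, 0, 0, 0, 0],
  [0, 0, 0, 0, 1.4, 0],
  [0, 0, 0, 0, 1.4, 0],
  [0, 0, 0, 0, 1.4, 0],
  [0, 0, 0, 0, 0, 0],
])

```text
time_s: 16.95
ee_pos: [0.4614, 0.3332, 0.1447]
eef_rot: [-3.14, -0.006, 0.032]
force: [-0.8, -0.4, -2.7]
grip_width: 0.0495
grip_force: 40.0
```

```bash
python3 -c "from h import *; feel()"
```

```text
tool moment [ 0.0335 -0.0077  0.0006] +- [0.0135 0.0135 0.0146] F [ 0.21 -0.01 -3.05] t 17.35 pos [0.4636 0.3323 0.1425] [3.141e+00 1.000e-03 2.800e-02] grip 0.0495 40.0
```

B also shows no shift (0.014 ± 0.015 Nm). I'll set it down and go to A.

Request:
shift_gripper([
  [0, 0, 20, 0, 0, 0],
  [0, 0, 35, 0, 0, 0],
  [0, 0, 30, 0, 0, 0],
  [0, 0, 12, 0, 0, 0],
  [0, 0, 5, 0, 0, 0],
  [0, 0, 2, 0, 0, 0],
  [0, 0, 0, 0, 0, 0],
])

```text
time_s: 18.05
ee_pos: [0.4639, 0.3328, 0.04]
eef_rot: [-3.141, -0.001, 0.029]
force: [0.3, 0.2, -2.7]
grip_width: 0.0494
grip_force: 40.0
```

Request:
shift_gripper([
  [0, 0, 0, 0, 0, 0],
  [0, 0, 0, 0, 0, 0],
  [0, 0, 0, 0, 0, 0],
  [0, 0, -20, 0, 0, 0],
  [0, 0, -35, 0, 0, 0],
  [0, 0, -30, 0, 0, 0],
  [4, -35, 0, 0, 0, 0],
  [5, -40, 0, 0, 0, 0],
  [5, -40, 0, 0, 0, 0],
  [0, 0, 0, 0, 0, -1.4],
], aperture=0.07)

```text
time_s: 19.05
ee_pos: [0.4734, 0.4515, 0.1238]
eef_rot: [-3.141, -0.001, 0.171]
force: [0.0, 0.1, -0.1]
grip_width: 0.0702
grip_force: 0.0
```

Request:
shift_gripper([
  [0, 0, 0, 0, 0, -1.43],
  [0, 0, 0, 0, 0, -1.43],
  [0, 0, 0, 0, 0, -1.43],
  [0, 0, 0, 0, 0, -1.43],
  [0, 0, 0, 0, 0, -1.43],
  [0, 0, 0, 0, 0, -1.43],
  [0, 0, 0, 0, 0, -1.43],
  [0, 0, 0, 0, 0, -1.43],
  [0, 0, 0, 0, 0, -1.43],
  [0, 0, 0, 0, 0, -1.43],
])

```text
time_s: 20.05
ee_pos: [0.4741, 0.4479, 0.1243]
eef_rot: [3.141, -0.0, 1.605]
force: [-0.9, 0.3, 0.5]
grip_width: 0.0699
grip_force: 0.0
```

Request:
shift_gripper([
  [0, 0, 0, 0, 0, -1.43],
  [0, 0, 0, 0, 0, -1.43],
  [0, 0, 0, 0, 0, -1.43],
  [0, 0, 0, 0, 0, -1.43],
  [0, 0, 0, 0, 0, -1.43],
  [0, 0, 0, 0, 0, -1.43],
  [0, 0, 0, 0, 0, -1.43],
  [0, 0, 0, 0, 0, -1.43],
  [0, 0, 0, 0, 0, -1.43],
  [0, 0, 0, 0, 0, 0],
])

```text
time_s: 21.05
ee_pos: [0.4741, 0.4479, 0.1243]
eef_rot: [3.141, 0.0, 2.888]
force: [0.1, -0.3, -0.3]
grip_width: 0.0699
grip_force: 0.0
```

Run:
```python
from h import *
print(togo([.477,.448,.036],2.89))
```

```text
(array([-0.0028,  0.0008,  0.0883]), array([ 0.   ,  0.   , -0.002]))
```

Request:
shift_gripper([
  [-2.8, 0.8, 35, 0, 0, 0],
  [0, 0, 35, 0, 0, 0],
  [0, 0, 18, 0, 0, 0],
  [0, 0, 0, 0, 0, 0],
])

```text
time_s: 21.45
ee_pos: [0.4759, 0.447, 0.0332]
eef_rot: [-3.138, -0.003, 2.882]
force: [0.7, -0.0, 0.1]
grip_width: 0.0704
grip_force: 0.0
```

Request:
shift_gripper([
  [0, 0, 0, 0, 0, 0],
  [0, 0, 0, 0, 0, 0],
  [0, 0, 0, 0, 0, 0],
  [0, 0, 0, 0, 0, 0],
  [0, 0, -10, 0, 0, 0],
  [0, 0, -25, 0, 0, 0],
  [0, 0, -30, 0, 0, 0],
  [0, 0, -30, 0, 0, 0],
  [0, 0, -10, 0, 0, 0],
  [0, 0, 0, 0, 0, 0],
], aperture=0.03, clamp_n=40)

```text
time_s: 22.45
ee_pos: [0.4771, 0.4481, 0.1421]
eef_rot: [3.14, 0.001, 2.886]
force: [-0.6, -0.6, -5.7]
grip_width: 0.0497
grip_force: 40.0
```

Request:
shift_gripper([
  [0, 0, 0, 0, 1.4, 0],
  [0, 0, 0, 0, 1.4, 0],
  [0, 0, 0, 0, 1.4, 0],
  [0, 0, 0, 0, 0, 0],
  [0, 0, 0, 0, 0, 0],
  [0, 0, 0, 0, 0, 0],
  [0, 0, 0, 0, -1.4, 0],
  [0, 0, 0, 0, -1.4, 0],
  [0, 0, 0, 0, -1.4, 0],
  [0, 0, 0, 0, 0, 0],
])

```text
time_s: 23.45
ee_pos: [0.4743, 0.4497, 0.1426]
eef_rot: [3.14, 0.006, 2.891]
force: [-0.2, 0.4, -4.6]
grip_width: 0.0501
grip_force: 40.0
```

```bash
python3 -c "from h import *; feel()"
```

```text
tool moment [-0.0713 -0.0786  0.0078] +- [0.0121 0.0127 0.0101] F [ 0.03  0.14 -5.17] t 23.85 pos [0.4774 0.4475 0.1406] [-3.141e+00 -1.000e-03  2.885e+00] grip 0.0495 40.0
```

Request:
shift_gripper([
  [0, 0, 0, 0, -1.4, 0],
  [0, 0, 0, 0, -1.4, 0],
  [0, 0, 0, 0, -1.4, 0],
  [0, 0, 0, 0, 0, 0],
  [0, 0, 0, 0, 0, 0],
  [0, 0, 0, 0, 0, 0],
  [0, 0, 0, 0, 1.4, 0],
  [0, 0, 0, 0, 1.4, 0],
  [0, 0, 0, 0, 1.4, 0],
  [0, 0, 0, 0, 0, 0],
])

```text
time_s: 24.85
ee_pos: [0.4799, 0.4465, 0.1413]
eef_rot: [3.139, -0.004, 2.882]
force: [0.3, -0.4, -5.5]
grip_width: 0.0497
grip_force: 40.0
```

```bash
python3 -c "from h import *; feel(); print(togo([.487,-.026,.15],np.pi))"
```

```text
tool moment [-0.0702 -0.1166  0.0216] +- [0.0161 0.0069 0.0145] F [-0.11 -0.32 -5.22] t 25.25 pos [0.4764 0.4483 0.1411] [3.142e+00 1.000e-03 2.887e+00] grip 0.05 40.0
(array([-0.1298, -0.4563, -0.0088]), array([-0.   ,  0.001, -0.255]))
```

Ambiguous (−0.038 ± 0.015 Nm), so I'll rock A further and longer, and average more readings.

Request:
shift_gripper([
  [0, 0, 0, 0, 1.5, 0],
  [0, 0, 0, 0, 1.5, 0],
  [0, 0, 0, 0, 1.5, 0],
  [0, 0, 0, 0, 1, 0],
  [0, 0, 0, 0, 0, 0],
  [0, 0, 0, 0, 0, 0],
  [0, 0, 0, 0, 0, 0],
  [0, 0, 0, 0, 0, 0],
  [0, 0, 0, 0, -1, 0],
  [0, 0, 0, 0, -1.5, 0],
])

```text
time_s: 26.25
ee_pos: [0.4775, 0.4475, 0.1407]
eef_rot: [3.141, -0.295, 2.885]
force: [0.2, 0.6, -5.1]
grip_width: 0.05
grip_force: 40.0
```

Request:
shift_gripper([
  [0, 0, 0, 0, -1.5, 0],
  [0, 0, 0, 0, -1.5, 0],
  [0, 0, 0, 0, 0, 0],
  [0, 0, 0, 0, 0, 0],
])

```text
time_s: 26.65
ee_pos: [0.476, 0.4485, 0.1418]
eef_rot: [3.141, -0.002, 2.887]
force: [-0.0, -0.5, -4.9]
grip_width: 0.0499
grip_force: 40.0
```

```bash
python3 -c "from h import *; feel(20)"
```

```text
tool moment [-0.072  -0.0711  0.0002] +- [0.0064 0.006  0.0056] F [ 0.16 -0.12 -5.09] t 27.65 pos [0.4769 0.448  0.141 ] [3.142 0.    2.886] grip 0.0497 40.0
```

Request:
shift_gripper([
  [0, 0, 0, 0, -1.5, 0],
  [0, 0, 0, 0, -1.5, 0],
  [0, 0, 0, 0, -1.5, 0],
  [0, 0, 0, 0, -1, 0],
  [0, 0, 0, 0, 0, 0],
  [0, 0, 0, 0, 0, 0],
  [0, 0, 0, 0, 0, 0],
  [0, 0, 0, 0, 0, 0],
  [0, 0, 0, 0, 1, 0],
  [0, 0, 0, 0, 1.5, 0],
])

```text
time_s: 28.65
ee_pos: [0.4761, 0.4485, 0.1409]
eef_rot: [3.141, 0.294, 2.888]
force: [0.3, -0.3, -5.5]
grip_width: 0.05
grip_force: 40.0
```

Request:
shift_gripper([
  [0, 0, 0, 0, 1.5, 0],
  [0, 0, 0, 0, 1.5, 0],
  [0, 0, 0, 0, 0, 0],
  [0, 0, 0, 0, 0, 0],
])

```text
time_s: 29.05
ee_pos: [0.4778, 0.4472, 0.1406]
eef_rot: [-3.141, 0.002, 2.884]
force: [-0.9, 0.5, -5.6]
grip_width: 0.0496
grip_force: 40.0
```

```bash
python3 -c "from h import *; feel(20)"
```

```text
tool moment [-6.310e-02 -1.497e-01  1.000e-04] +- [0.007  0.0086 0.0052] F [ 0.11 -0.17 -5.07] t 30.05 pos [0.4769 0.4479 0.1409] [-3.142  0.     2.886] grip 0.0497 40.0
```

The balance shifted by 0.079 ± 0.01 Nm between the two ends, so A holds the slug. I'll carry it to the tray.

Request:
shift_gripper([
  [-4, -14.2, -10, 0, 0, 0],
  [-9, -33, -10, 0, 0, 0],
  [-13, -45, 0, 0, 0, 0],
  [-13, -45, 0, 0, 0, 0],
  [-13, -45, 0, 0, 0, 0],
  [-13, -45, 0, 0, 0, 0],
  [-13, -45, 0, 0, 0, 0],
  [-13, -45, 0, 0, 0, 0],
  [-13, -45, 0, 0, 0, 0],
  [-13, -45, 0, 0, 0, 0],
])

```text
time_s: 31.05
ee_pos: [0.4869, 0.0225, 0.1614]
eef_rot: [3.141, 0.001, 2.886]
force: [1.4, -0.0, -5.4]
grip_width: 0.0497
grip_force: 40.0
```

Request:
shift_gripper([
  [-9, -32, 0, 0, 0, 0],
  [-4, -15, 0, 0, 0, 0],
  [0, 0, 0, 0, 0, 0],
  [0, 0, 0, 0, 0, 0],
])

```text
time_s: 31.45
ee_pos: [0.4878, -0.0242, 0.1611]
eef_rot: [3.141, 0.0, 2.885]
force: [0.4, 0.2, -4.7]
grip_width: 0.0497
grip_force: 40.0
```

Run:
```python
from h import *
import cv2
cv2.imwrite("pics/side1.png",eyes.camera("side")["pixels"])
print(togo([.487,-.026,.0405],2.886))
```

```text
(array([ 0.0002, -0.0024,  0.1205]), array([0., 0., 0.]))
```

View pics/side1.png

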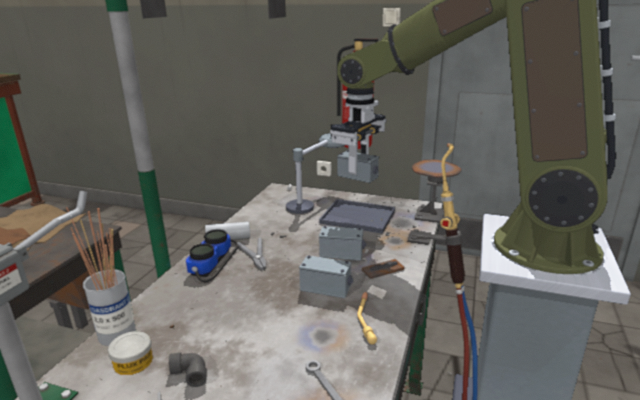

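The housing is held level over the tray at (357,165). The other two stand at (341,243) and (325,275), and nothing else has moved. Lowering now.

Converted, 0.035 m is 35, 0.03 m is 30.

Request:
shift_gripper([
  [0, -2, 20, 0, 0, 0],
  [0, 0, 35, 0, 0, 0],
  [0, 0, 30, 0, 0, 0],
  [0, 0, 18, 0, 0, 0],
  [0, 0, 8, 0, 0, 0],
  [0, 0, 4, 0, 0, 0],
  [0, 0, 3, 0, 0, 0],
  [0, 0, 2, 0, 0, 0],
  [0, 0, 0, 0, 0, 0],
])

```text
time_s: 32.4
ee_pos: [0.4877, -0.0263, 0.0416]
eef_rot: [3.141, 0.001, 2.886]
force: [0.7, -0.1, -4.0]
grip_width: 0.0501
grip_force: 40.0
```

```bash
python3 -c "from h import *; feel(4)"
```

```text
tool moment [-0.3484 -0.0222 -0.0439] +- [0.0211 0.0297 0.0144] F [-0.99  1.12  0.68] t 32.6 pos [ 0.4877 -0.0263  0.0416] [3.141e+00 1.000e-03 2.886e+00] grip 0.0498 40.0
```

The bench is now taking the weight. Releasing and lifting away.

Converted, -0.045 m is -45, -0.04 m is -40.

Request:
shift_gripper([
  [0, 0, 0, 0, 0, 0],
  [0, 0, 0, 0, 0, 0],
  [0, 0, 0, 0, 0, 0],
  [0, 0, 0, 0, 0, 0],
  [0, 0, -20, 0, 0, 0],
  [0, 0, -40, 0, 0, 0],
  [0, 0, -45, 0, 0, 0],
  [0, 0, -45, 0, 0, 0],
  [0, 0, 0, 0, 0, 0],
], aperture=0.075)

```text
time_s: 33.5
ee_pos: [0.4893, -0.0266, 0.1965]
eef_rot: [3.14, 0.009, 2.886]
force: [0.6, -0.1, -0.8]
grip_width: 0.0749
grip_force: 0.0
```

Request:
shift_gripper([
  [15, 30, 0, 0, 0, 0],
  [10, 45, 0, 0, 0, 0],
  [10, 45, 0, 0, 0, 0],
  [10, 45, 0, 0, 0, 0],
  [10, 45, 0, 0, 0, 0],
  [5, 45, 0, 0, 0, 0],
  [5, 45, 0, 0, 0, 0],
  [0, 0, 0, 0, 0, 0],
  [0, 0, 0, 0, 0, 0],
])

```text
time_s: 34.4
ee_pos: [0.4999, 0.2807, 0.1898]
eef_rot: [-3.14, -0.001, 2.887]
force: [-0.2, -0.4, 0.2]
grip_width: 0.0749
grip_force: 0.0
```

Run:
```python
from h import *
import cv2
cv2.imwrite("pics/top2.png",eyes.camera("top")["pixels"])
```

```text
(no output)
```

View pics/top2.png

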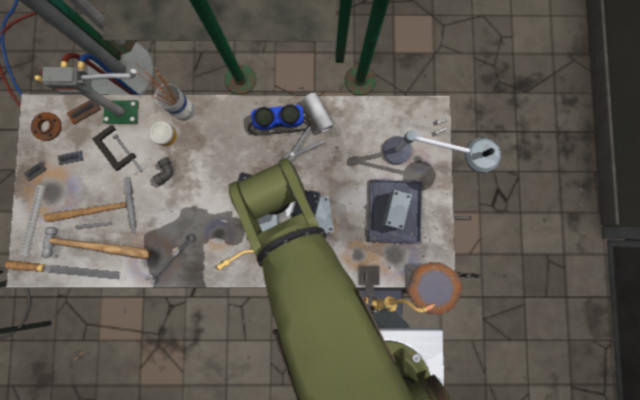

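The housing stands in the middle of the tray at (397,210). The lamp head is clear at (483,155), the arm touches nothing, and both good housings are back in place.

```bash
python3 -c "from station import ctrl, eyes, job; print(job.hand_in())"
```

```text
the job is handed in; nothing more can be done
None
```

Job handed in, with no verdict returned: the lamp is swung clear, the rattling housing (the leftmost one; its balance shifted 0.079 Nm between ends when rocked) stands upright in the middle of the tray, and the other two are back where they stood.

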